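Reload the label unwinder with a fresh roll

ROBOT

A 6-joint arm with a two-finger parallel gripper is mounted at the origin on a cart in front of the work surface, level with it; the furniture and walls round the work are solid. World frame = base frame: x ahead of the robot, y to its left, z up, the work surface at z = 0. Lengths are in m, angles in rad, forces in N, time in s.
With the tool pointing down it reaches from about 0.275 to 0.975 m from the base axis. Payload 8.4 kg.
Tool frame: the origin (TCP) lies where the fingers leave the gripper's body, on its centre line; the fingertips stand 88 mm ahead of it and the grasp point (between the pads) lies 69 mm ahead of it; z points along the fingers, y is the direction in which the jaws open and shut (so a half turn about z gives the same grasp; the last joint's range is limited). The gripper opens to 92 mm and grips with 3 to 60 N. Pads are 20 mm wide; open, the fingers measure 128 mm over their backs; the gripper's body (75 mm by 189 mm) begins 69 mm behind the grasp point.
Start: joints at [-1.211, 0.353, 1.633, -0, 1.155, -0.002], TCP at [0.221, -0.585, 0.303] pointing down, gripper open.
Joint ranges: [-2.63, 2.63], [-0.92, 2.1], [0.06, 2.66], [-1.3, 4.44], [0, 2.69], [-3.02, 3.02]. Speed limits (rad/s): [2.22, 2.22, 2.79, 3.14, 3.14, 3.14].

INTERFACE

Orientations are given as [roll, pitch, yaw] about the fixed x, y, z axes, in that order (R = Rz(yaw) Ry(pitch) Rx(roll)).
In Python, from rig import bot, imaging gives the robot as it stands.
- The arm moves only by the tool jog_arm, never from a script. Its argument "series" is one flat list of numbers, 5 for each row, row after row: the opening, from -1 (shut) to 1 (fully open), then the shift along the tool's x, y, z in mm, then the turn about the tool's z in rad. A call has 1 to 8 rows; each row is the pose to reach, as a shift and turn from the pose commanded when the call began, along the tool's axes at that moment; what a row does not reach only later rows make up. A row lasts 1/8 s, in which the tool goes at most 62.5 mm and 10.7 degrees, less where a joint would pass 70% of its speed; a pose out of reach is approached as far as the arm can. A call with a gripper value outside its range is refused whole. The fingers move at their own pace and stop on an object; "newtons" is the grip in N (left out, the last holds). Time passes only in rows, so rows that repeat a pose let the fingers close. It gives the time, the measured TCP pose, the force and the opening at its end, in the units of the state.
- bot.get_obs(): the state, without advancing time (a new reading comes with each control period).
- imaging.capture(name): name is "side" or "top" or "wrist"; returns a dict with "color" (384x512x3 uint8, red, green, blue), "depth" (384x512 float32, m along the optical axis (not along the pixel's ray), 0 where there is no reading), "fx", "fy", "cx", "cy" (pixels), "R" (3x3) and "t" (3): a world point X has camera coordinates R X + t; the wrist camera has in their place "tool_from_camera" (4x4, takes a point from camera to tool coordinates, whose origin is the TCP and whose axes are the flange's). Camera axes: x right, y down, z forward; pixel columns grow to the right and rows downward; lengths in m; the calibration is good to about 2 mm. A picture is of the moment at which its call begins: read the wrist's pose just before it.
- bot.close_job(): hands the job in, once; it reports no verdict.
The state is a dict: "time": time; "joint_positions": joint angles; "joint_vel": joint speeds; "joint_torque": joint torques, N m; "eef_pos": TCP position; "ee_rot": TCP orientation; "force": force on the tool from outside, world axes, zero at the start; "wrist_torque": the same for the moment, N m; "width": finger opening in m.
Only numpy, scipy, OpenCV 4.12 (cv2) and the standard library are available. Lean on these libraries where they do the work, as an engineer would, in place of code of your own. Each camera call takes 0.05 s, during which the arm holds its last target. There are 200 camera calls.

TASK

The sample-label unwinder has run out. Lift the spent cardboard core off its upright spindle and put it in the small open carton; then take the wide fresh label roll from the sloped rack and lower it gently over the spindle, without dropping or forcing it, until it lies flat on the turntable, and let go. Leave the narrow roll in the rack and do not knock over or shift the amber bottle and the stamp.

Things in the scene. Friction and masses are not known exactly. Their poses are not given: they have to be found in the camera images.
- dispenser: label unwinder fixed to the desk: grey base plate 186 x 124 mm, top 16 mm high, with a turntable (diameter 96 mm, upper face 28.5 mm above the desk) and upright steel spindle. At its front (-x) two black guide rollers (63 mm high; x -72, y 44 and x -100, y 12 mm) and an upright peel blade (65 mm high; x -98, y -34 mm). Origin: on the desk under the spindle axis; z up.
- spindle_foot (a point): centre of the turntable's upper face, on the spindle axis. The spindle is 22 mm in diameter and stands 56 mm above this point (the top 12 mm taper to 11 mm diameter); z is the spindle axis, upright. The turntable turns freely, with a little friction.
- spent_core: empty cardboard tube, outside diameter 32 mm, bore 25.4 mm, 38 mm long, at the start standing over the spindle on the turntable. Origin: its centre; z along its axis. Either end may be up.
- carton: small open cardboard box fixed to the desk, 116 x 116 mm, 65 mm high, walls and floor 3 mm, its four flaps folded outward and down (reaching 24 mm out). Origin: centre of its underside; z up.
- rack: sloped roll rack fixed to the desk: wooden bed 212 mm (y) x 100 mm at 30 degrees, low side at -x, on a bent wire frame. Origin: on the desk under the bed's middle, whose surface is 50 mm higher; z up. Two bays at y -50 and +50 mm; in each a roll lies flat on the bed against two metal pegs (8 mm thick, 13 mm proud) at its lower edge, 20 mm either side of the bay's centre line.
- wide_roll: fresh label roll, white paper wound on a cardboard core: outside diameter 58 mm, 38 mm wide (as long as the spent core), bore 25.4 mm right through. It lies in one of the two bays of the rack, its axis leaning 30 degrees from vertical. Origin: centre of the end that lies on the bed; z along its axis, away from the bed. Either end may go down on the turntable.
- roll_center (a point): centre of the wide roll, on its axis, 19 mm from either end; z along its axis
- narrow_roll: label roll of the same diameter, but only 20 mm wide, in the other bay; to be left there. Origin: centre of the end that lies on the bed; z along its axis.
- amber_bottle: brown reagent bottle with black cap, 56 x 47 x 77 mm high, standing behind the work; a bystander. Origin: centre of its underside.
- stamp: wooden hand stamp with upright knob, 24 x 52 x 62 mm high, standing behind the work; a bystander. Origin: centre of its underside.
Not all that is in view belongs to the job. What is shaped like the spent_core but turquoise or yellow is not meant.

How it is judged:
On the way:
1. the spent core has been put in the carton (x of spent_core in the frame of carton between -0.055 and 0.055 m and y of spent_core in the frame of carton between -0.055 and 0.055 m and z of spent_core in the frame of carton below 0.05 m), for 0.2 s.
At the end, for the whole second after the job is handed in: the spent core is inside the carton; the wide roll is on the spindle, lying flat on the turntable (within 4 mm of fully down, 5 mm of the axis and 4 degrees of square), at rest; the narrow roll is still within 30 mm of where it was in the rack (all of step 1 and distance between roll_center and spindle_foot below 0.023 m and z of roll_center in the frame of spindle_foot above 0.015 m and horizontal distance between roll_center and spindle_foot below 0.005 m and angle between the z axis of roll_center and the z axis of spindle_foot, either way round below 0.07 rad and linear speed of wide_roll below 0.02 m/s and distance of narrow_roll from where it was at the start of the episode below 0.03 m); the robot touches nothing.
It fails at once if the narrow roll is moved by more than 30 mm (not (distance of narrow_roll from where it was at the start of the episode below 0.03 m)).
It fails at once if the wide roll is dropped down the spindle (faster than 0.4 m/s while on it) (horizontal distance between roll_center and spindle_foot below 0.02 m and z of roll_center in the frame of spindle_foot below 0.075 m and linear speed of wide_roll above 0.4 m/s).
It fails at once if the wide roll is forced onto the unwinder (more than 40 N) (contact force between wide_roll and dispenser above 40 N).
It fails at once if the amber bottle is tipped over or moved by more than 40 mm (angle between amber_bottle's own z axis and vertical above 0.5 rad or distance of amber_bottle from where it was at the start of the episode above 0.04 m).
It fails at once if the stamp is tipped over or moved by more than 40 mm (angle between stamp's own z axis and vertical above 0.5 rad or distance of stamp from where it was at the start of the episode above 0.04 m).
It also fails if it takes over 64 s, if anything falls off the work surface, if the arm or the gripper's body presses on something with over 40 N, if the wrist force passes 120 N, or if a joint passes its speed limit or range.

## Working session

There is one attempt and no reset: what is moved stays moved. The work goes in short steps, Python scripts to look and compute and a tool call to move; the robot and the scene stay as the last step left them, time stands still between calls to the robot, and variables do not carry over. Pictures are saved under pics/ and viewed, about 8 in all and at most 12, crops included, and the job is handed in when it is done.

Besides the shell and the picture viewer there is one more tool, called after "Emit:" by a JSON object that holds its "method" and its "body". jog_arm: Moves the arm, as the interface text tells. Its arguments: {"type":"object","properties":{"series":{"type":"array"},"newtons":{"type":"number"}},"required":["series"]}

```bash
mkdir -p pics; ls; cat > h.py <<'E'
import numpy as np, cv2
from rig import bot, imaging
from scipy.spatial.transform import Rotation as Ro
def save(n,im): cv2.imwrite('pics/'+n+'.png',cv2.cvtColor(im,cv2.COLOR_RGB2BGR))
def tool():
    o=bot.get_obs(); T=np.eye(4); T[:3,:3]=Ro.from_euler('xyz',o['ee_rot']).as_matrix(); T[:3,3]=o['eef_pos']; return T
def cap(n):
    W=tool() if n=='wrist' else None
    c=imaging.capture(n)
    if n=='wrist': c['M']=W@c['tool_from_camera']
    else:
        M=np.eye(4); M[:3,:3]=c['R'].T; M[:3,3]=-c['R'].T@c['t']; c['M']=M
    return c
def cloud(c):
    d=c['depth']; v,u=np.indices(d.shape)
    P=np.stack([(u-c['cx'])/c['fx']*d,(v-c['cy'])/c['fy']*d,d],-1)
    P=P@c['M'][:3,:3].T+c['M'][:3,3]; P[d==0]=np.nan; return P
def ray(c,u,v,z):
    r=c['M'][:3,:3]@np.array([(u-c['cx'])/c['fx'],(v-c['cy'])/c['fy'],1]); o=c['M'][:3,3]
    return o+r*(z-o[2])/r[2]
E
python3 - <<'E'
from h import *
import pickle
o=bot.get_obs(); print(o)
a=cap('top');b=cap('side')
pickle.dump((a,b),open('s.pkl','wb'))
save('top',a['color']);save('side',b['color'])
for c in(a,b):print(c['M'][:3].round(3),c['fx'],(c['depth']>0).mean())
E
```

```text
pics
{'time': 0.0, 'joint_positions': array([-1.21139528e+00,  3.53622352e-01,  1.63412465e+00, -1.96664897e-06,
        1.15517620e+00, -2.40982575e-03]), 'joint_vel': array([-0.00303116, -0.00030044, -0.00055587, -0.00113518, -0.00037262,
        0.00037341]), 'joint_torque': array([-1.34311278e-03, -5.93845046e+01, -3.34219623e+01,  6.96032471e-02,
        2.34172057e-02, -1.02635572e-04]), 'eef_pos': array([ 0.22109545, -0.58419583,  0.30198378]), 'ee_rot': array([-3.14026211e+00, -1.40822011e-06,  3.61811670e-01]), 'force': array([ 0.09004199,  0.24306724, -0.14025656]), 'wrist_torque': array([ 0.01664049, -0.05850419, -0.02313186]), 'width': 0.09207540843208377}
[[ 0.007 -0.996  0.085  0.496]
 [-1.    -0.008 -0.015  0.005]
 [ 0.016 -0.085 -0.996  1.164]] 404.94203505995426 0.9959920247395834
[[ 1.    -0.014  0.002  0.592]
 [-0.009 -0.564  0.826 -0.876]
 [-0.01  -0.826 -0.564  0.676]] 431.1792382445462 0.9959818522135416
```

View pics/top.png

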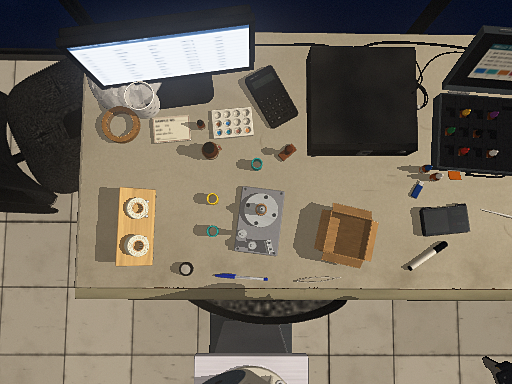

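View pics/side.png

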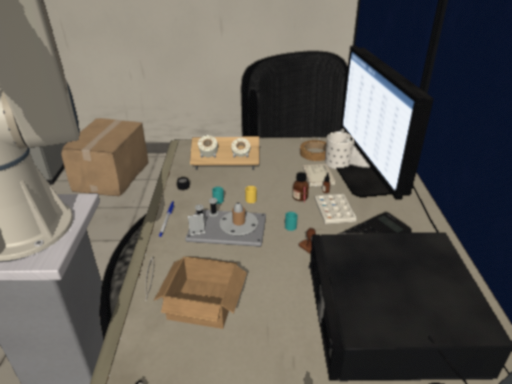

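The top view shows the rack at left, with rolls at about (136,208) and (137,245). The dispenser spindle is near (262,210), the carton near (346,235), the bottle near (210,150) and the stamp near (287,152). The turquoise and yellow tubes are decoys. The side view agrees.

```bash
python3 - <<'E'
from h import *
import pickle
a,b=pickle.load(open('s.pkl','rb'))
P=cloud(a)
for n,u,v in[('rollA',136,208),('rollB',137,245)]:
    q=P[v-13:v+14,u-13:u+14].reshape(-1,3); C=a['color'][v-13:v+14,u-13:u+14].reshape(-1,3).astype(int)
    m=(C.min(1)>170); print(n,m.sum(),q[m].mean(0).round(3),q[m][:,2].min().round(3),q[m][:,2].max().round(3))
q=P[195:225,245:280].reshape(-1,3); m=(q[:,2]>.055); print('core',q[m].round(3).mean(0),q[:,2].max(),m.sum())
# carton rim
q=P[195:275,305:385].reshape(-1,3); m=(q[:,2]>.058)
r=cv2.minAreaRect(q[m][:,:2].astype(np.float32)*1000); print('carton',r,m.sum())
# base plate
q=P[175:265,225:290].reshape(-1,3); m=(q[:,2]>.010)&(q[:,2]<.023); print('plate',cv2.minAreaRect(q[m][:,:2].astype(np.float32)*1000))
# rack bed
hsv=cv2.cvtColor(a['color'],cv2.COLOR_RGB2HSV)
q=P[180:270,110:160].reshape(-1,3); m=q[:,2]>.02; print('rack',cv2.minAreaRect(q[m][:,:2].astype(np.float32)*1000), q[m].min(0),q[m].max(0))
for k,(u,v) in dict(bottle=(210,150),stamp=(287,152)).items(): 
    q=P[v-9:v+9,u-9:u+9].reshape(-1,3); m=q[:,2]>.03; print(k,q[m].mean(0).round(3))
E
```

```text
rollA 190 [0.557 0.308 0.069] 0.048 0.086
rollB 204 [nan nan nan] nan nan
core [ 0.55578022 -0.02362637  0.07391209] nan 91
carton ((488.4703369140625, -257.43359375), (142.69137573242188, 143.81280517578125), 78.79800415039062) 755
plate ((526.0250244140625, -20.288414001464844), (123.88742065429688, 186.08248901367188), 83.06746673583984)
rack ((507.1163330078125, 318.36749267578125), (89.32713317871094, 211.6326904296875), 88.95487976074219) [0.4005628  0.27230183 0.022095  ] [0.6131113  0.36447028 0.09959864]
bottle [0.718 0.119 0.061]
stamp [ 0.723 -0.099  0.059]
```

```bash
python3 - <<'E'
from h import *
import pickle
a,b=pickle.load(open('s.pkl','rb'))
P=cloud(a); hsv=cv2.cvtColor(a['color'],cv2.COLOR_RGB2HSV)
P0=P[183:270,113:160].reshape(-1,3); H=hsv[183:270,113:160].reshape(-1,3)
ok=np.isfinite(P0[:,2])
w=ok&(H[:,1]>80)&(H[:,0]>8)&(H[:,0]<25)&(P0[:,2]>.02)&(H[:,2]>140)
A=np.c_[P0[w][:,:2],np.ones(w.sum())]
for i in range(4):
    p=np.linalg.lstsq(A,P0[w][:,2],rcond=None)[0]; r=P0[w][:,2]-A@p
    w2=np.where(w)[0][np.abs(r)<.006]; w=np.zeros_like(w); w[w2]=1; A=np.c_[P0[w][:,:2],np.ones(w.sum())]
print('plane',p,w.sum()); n=np.array([-p[0],-p[1],1]);n/=np.linalg.norm(n);print(n)
h=(P0[:,2]-(P0[:,:2]@p[:2]+p[2]))*n[2]
wh=ok&(H[:,1]<60)&(H[:,2]>120)&(h>.012)
for lo,hi in((.40,.507),(.507,.62)):
    m=wh&(P0[:,0]>lo)&(P0[:,0]<hi); hh=np.percentile(h[m],[10,50,80,95]); 
    t=m&(h>hh[2]-.006); c,rad=cv2.minEnclosingCircle((P0[t][:,:2]*1000).astype(np.float32)); print(hh.round(4),P0[t].mean(0).round(4),c,rad)
E
```

```text
plane [ 0.00853945  0.57185877 -0.13427853] 1780
[-0.00741274 -0.4964068   0.86805838]
[0.0274 0.0373 0.039  0.0409] [0.4564 0.3027 0.0861] (456.28594970703125, 301.31878662109375) 27.971288681030273
[0.0168 0.0198 0.0215 0.0234] [0.5564 0.3102 0.0709] (556.3286743164062, 309.4881286621094) 27.99152183532715
```

Emit:
{"method": "jog_arm", "body": {"series": [1,511,-405,0,-1.209,1,511,-405,0,-1.209,1,511,-405,0,-1.209,1,511,-405,0,-1.209,1,511,-405,0,-1.209,1,511,-405,0,-1.209,1,511,-405,0,-1.209,1,511,-405,0,-1.209], "newtons": 15}}

```text
time: 1.1
eef_pos: [0.4784, -0.1534, 0.3027]
ee_rot: [3.141, 0.0, 1.572]
force: [0.7, -0.5, -0.0]
width: 0.0919
```

Emit:
{"method": "jog_arm", "body": {"series": [1,90,50,60,0,1,90,50,60,0,1,90,50,60,0,1,90,50,60,0]}}

```text
time: 1.6
eef_pos: [0.5276, -0.0655, 0.2426]
ee_rot: [-3.141, 0.0, 1.572]
force: [0.1, -1.8, -0.0]
width: 0.092
```

```bash
python3 - <<'E'
from h import *
import pickle
c=cap('wrist'); pickle.dump(c,open('w1.pkl','wb')); save('w1',c['color']); print(tool()[:3].round(4),c['tool_from_camera'].round(3),c['fx'])
E
```

```text
[[ 2.000e-04  1.000e+00  1.000e-04  5.276e-01]
 [ 1.000e+00 -2.000e-04 -3.000e-04 -6.600e-02]
 [-3.000e-04  1.000e-04 -1.000e+00  2.430e-01]] [[-0.    -0.96  -0.28   0.079]
 [ 1.    -0.     0.    -0.   ]
 [-0.    -0.28   0.96  -0.083]
 [ 0.     0.     0.     1.   ]] 327.9864222151761
```

View pics/w1.png

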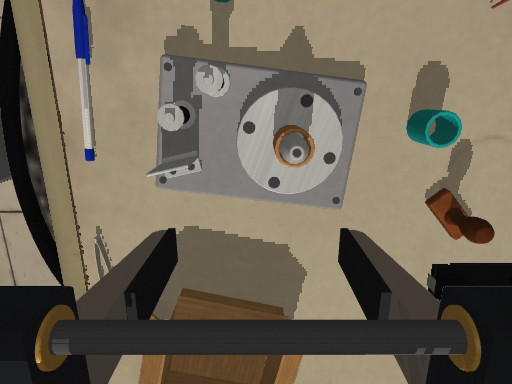

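The wrist view shows the turntable disc centred near (290,140), with the brown core ring near (294,146) and the spindle tip near (296,153). The rollers and blade are at left and clear of the grasp.

```bash
python3 - <<'E'
from h import *
import pickle
c=pickle.load(open('w1.pkl','rb'))
print(ray(c,296,153,.0845),ray(c,294,146,.0665),ray(c,290,140,.0285))
P=cloud(c); hsv=cv2.cvtColor(c['color'],cv2.COLOR_RGB2HSV)
q=P[80:200,230:350].reshape(-1,3); H=hsv[80:200,230:350].reshape(-1,3)
for lo,hi in((.0245,.0325),(.062,.070),(.080,.088)):
    m=(q[:,2]>lo)&(q[:,2]<hi)
    if m.sum()>8:
        k,r=cv2.minEnclosingCircle((q[m][:,:2]*1000).astype(np.float32)); print(lo,m.sum(),k,r,q[m].mean(0).round(4))
m=(H[:,1]>110)&(H[:,0]>4)&(H[:,0]<20); print('brown',m.sum(), np.percentile(q[m],[5,50,95],axis=0).round(4))
E
```

```text
[ 0.5554772  -0.02482473  0.0845    ] [ 0.55582373 -0.02215826  0.0665    ] [ 0.55624897 -0.02203421  0.0285    ]
0.0245 7449 (555.619140625, -24.317138671875) 47.89354705810547 [ 0.5549 -0.0216  0.0295]
0.062 540 (555.9956665039062, -23.66495704650879) 15.883652687072754 [ 0.5556 -0.0225  0.067 ]
0.08 344 (555.4498291015625, -23.98400115966797) 8.108161926269531 [ 0.5551 -0.0235  0.0842]
brown 617 [[nan nan nan]
 [nan nan nan]
 [nan nan nan]]
```

Emit:
{"method": "jog_arm", "body": {"series": [0.6,42,28,40,0,0.6,42,28,40,0,0.6,42,28,80,0,0.6,42,28,121,0,0.6,42,28,121,0,-1,42,28,121,0,-1,42,28,121,0,-1,42,28,121,0], "newtons": 15}}

```text
time: 2.65
eef_pos: [0.5564, -0.0235, 0.123]
ee_rot: [3.139, 0.0, 1.571]
force: [0.5, 0.8, 0.2]
width: 0.0457
```

Emit:
{"method": "jog_arm", "body": {"series": [-1,0,0,0,0,-1,0,0,0,0,-1,0,0,0,0]}}

```text
time: 3.02
eef_pos: [0.556, -0.0234, 0.1221]
ee_rot: [3.141, 0.0, 1.571]
force: [-1.3, 0.4, 5.7]
width: 0.0307
```

Emit:
{"method": "jog_arm", "body": {"series": [-1,0,0,-25,0,-1,0,0,-60,0,-1,0,0,-90,0,-1,0,0,-90,0,-1,-234,-68,-90,0,-1,-234,-68,-90,0,-1,-234,-68,-90,0,-1,-234,-68,-90,0]}}

```text
time: 4.03
eef_pos: [0.4864, -0.259, 0.2103]
ee_rot: [-3.14, -0.001, 1.571]
force: [0.3, -0.4, -0.9]
width: 0.0306
```

Emit:
{"method": "jog_arm", "body": {"series": [-1,0,0,0,0]}}

```text
time: 4.15
eef_pos: [0.4862, -0.2602, 0.2104]
ee_rot: [-3.14, -0.0, 1.566]
force: [-0.2, -0.6, 0.6]
width: 0.0305
```

```bash
python3 - <<'E'
from h import *
import pickle
c=cap('top'); P=cloud(c); print(tool()[:3,3])
w=cap('wrist'); save('w2',w['color']); pickle.dump(w,open('w2.pkl','wb'))
q=cloud(w).reshape(-1,3); m=(np.abs(q[:,2]-.065)<.004)&(q[:,1]<-.15); print(m.sum(),cv2.minAreaRect((q[m][:,:2]*1000).astype(np.float32)))
m=(q[:,2]>-.005)&(q[:,2]<.008)&(np.abs(q[:,0]-.488)<.05)&(np.abs(q[:,1]+.257)<.05); print('floor',m.sum(),q[m].mean(0))
E
```

```text
[ 0.48671957 -0.25838735  0.21038691]
5482 ((486.59271240234375, -258.2366638183594), (131.16412353515625, 130.67002868652344), 77.47119140625)
floor 9612 [ 0.48658389 -0.25114802  0.00405246]
```

View pics/w2.png

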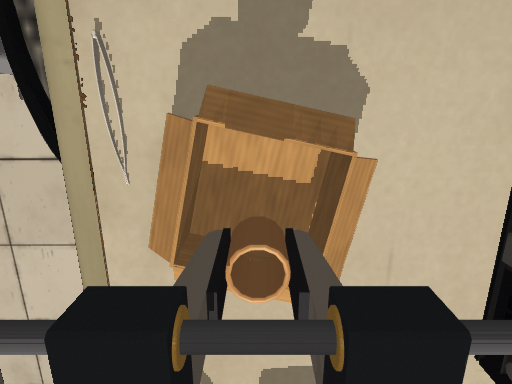

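The core is held upright between the fingers, over the carton opening. I'll lower it in and open only partway, because the fully open fingers are wider than the box.

Emit:
{"method": "jog_arm", "body": {"series": [-1,0,0,60,0,-1,0,0,107,0,-1,0,0,107,0,0.05,0,0,107,0,0.05,0,0,107,0,0.05,0,0,107,0,0.05,0,0,50,0,0.05,0,0,-30,0]}}

```text
time: 5.25
eef_pos: [0.4874, -0.2572, 0.2257]
ee_rot: [-3.141, -0.0, 1.571]
force: [0.7, -0.3, 0.2]
width: 0.0483
```

Emit:
{"method": "jog_arm", "body": {"series": [0.9,480,-30,-10,0,0.9,480,-30,-10,0,0.9,480,-30,-10,0,0.9,480,-30,-10,0,0.9,480,-30,-10,0,0.9,480,-30,-10,0,0.9,480,-30,-10,0,0.9,480,-30,-10,0]}}

```text
time: 6.25
eef_pos: [0.4575, 0.2252, 0.2354]
ee_rot: [3.14, -0.001, 1.572]
force: [-0.2, 0.0, -0.6]
width: 0.0874
```

```bash
python3 - <<'E'
from h import *
import pickle
c=cap('top'); w=cap('wrist'); print(tool()[:3].round(4))
im=np.hstack([cv2.resize(c['color'][170:300,250:400],None,fx=2.4,fy=2.4),cv2.resize(w['color'],(416,312))]); save('w3',im); pickle.dump((c,w),open('w3.pkl','wb'))
E
```

```text
[[-0.0033  1.      0.0022  0.4578]
 [ 1.      0.0033  0.002   0.2262]
 [ 0.002   0.0023 -1.      0.2353]]
```

View pics/w3.png

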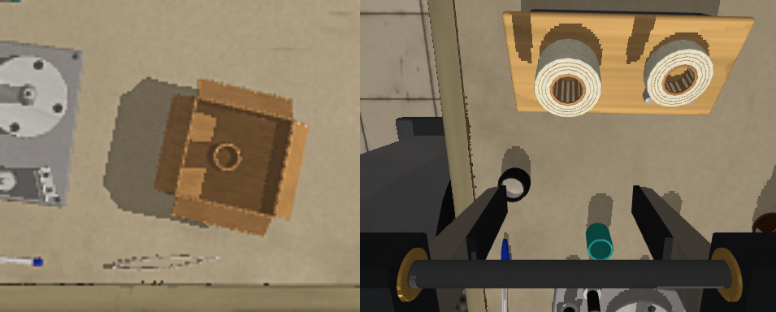

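The core stands inside the carton. In the wrist view the wide roll is the left one, near (256,110) in full-image pixels. Next I'll get its exact pose.

```bash
python3 - <<'E'
from h import *
import pickle
c,w=pickle.load(open('w3.pkl','rb'))
P=cloud(w); hsv=cv2.cvtColor(w['color'],cv2.COLOR_RGB2HSV)
y0,y1,x0,x1=20,150,160,470
Q=P[y0:y1,x0:x1].reshape(-1,3);H=hsv[y0:y1,x0:x1].reshape(-1,3); ok=np.isfinite(Q[:,2])
wd=np.where(ok&(H[:,1]>80)&(H[:,0]>8)&(H[:,0]<25)&(H[:,2]>150)&(Q[:,2]>.02))[0]
for i in range(5):
    A=np.c_[Q[wd][:,:2],np.ones(len(wd))]; p=np.linalg.lstsq(A,Q[wd][:,2],rcond=None)[0]; r=Q[wd][:,2]-A@p; wd=wd[np.abs(r)<max(.003,.01/(i+1))]
n=np.array([-p[0],-p[1],1]);n/=np.linalg.norm(n);print(n,len(wd), 'tilt',np.degrees(np.arccos(n[2])))
h=(Q[:,2]-Q[:,:2]@p[:2]-p[2])*n[2]
e1=np.cross([0,0,1],n);e1/=np.linalg.norm(e1);e2=np.cross(n,e1)
for nm,lo,hi,wid in(('wide',.41,.50,.038),('narrow',.51,.60,.020)):
    m=ok&(Q[:,0]>lo)&(Q[:,0]<hi)&(np.abs(h-wid)<.004)&(H[:,1]<90)
    k,r=cv2.minEnclosingCircle((np.c_[Q[m]@e1,Q[m]@e2]*1000).astype(np.float32))
    hm=np.median(Q[m]@n); top=k[0]/1000*e1+k[1]/1000*e2+hm*n
    print(nm,m.sum(),r,'h',np.median(h[m]),'top',top.round(4),'centre',(top-n*wid/2).round(4))
E
```

```text
[-0.00974334 -0.49852895  0.86681829] 16038 tilt 29.9090165224999
wide 3428 29.08362579345703 h 0.03798935538074122 top [0.4564 0.3003 0.0852] centre [0.4566 0.3097 0.0687]
narrow 3262 29.554582595825195 h 0.019976256735979327 top [0.5566 0.3089 0.0705] centre [0.5567 0.3139 0.0618]
```

Emit:
{"method": "jog_arm", "body": {"series": [0.7,80,-1,10,0,0.7,80,-1,10,0,0.7,80,-1,60,0,0.7,80,-1,91,0,0.7,80,-1,91,0,-1,80,-1,91,0,-1,80,-1,91,0,-1,80,-1,91,0], "newtons": 12}}

```text
time: 7.35
eef_pos: [0.457, 0.3028, 0.1448]
ee_rot: [3.141, -0.001, 1.571]
force: [-2.5, 0.4, 5.8]
width: 0.0583
```

Emit:
{"method": "jog_arm", "body": {"series": [-1,0,0,0,0,-1,0,0,0,0,-1,0,0,-10,0,-1,0,0,-30,0,-1,0,0,-60,0,-1,0,0,-60,0]}}

```text
time: 8.1
eef_pos: [0.4581, 0.3034, 0.206]
ee_rot: [3.137, -0.003, 1.571]
force: [1.2, -0.9, -0.9]
width: 0.0583
```

```bash
python3 - <<'E'
from h import *
import pickle
s=cap('side');w=cap('wrist'); print(tool()[:3].round(4))
im=np.hstack([cv2.resize(s['color'][100:240,130:290],(400,350)),cv2.resize(w['color'],(400,300))[:,:].copy() if 0 else cv2.resize(w['color'],(400,350))]); save('w4',im); pickle.dump((s,w),open('w4.pkl','wb'))
E
```

```text
[[ 0.000e+00  1.000e+00  8.000e-04  4.568e-01]
 [ 1.000e+00 -0.000e+00  5.000e-04  3.026e-01]
 [ 5.000e-04  8.000e-04 -1.000e+00  2.034e-01]]
```

View pics/w4.png

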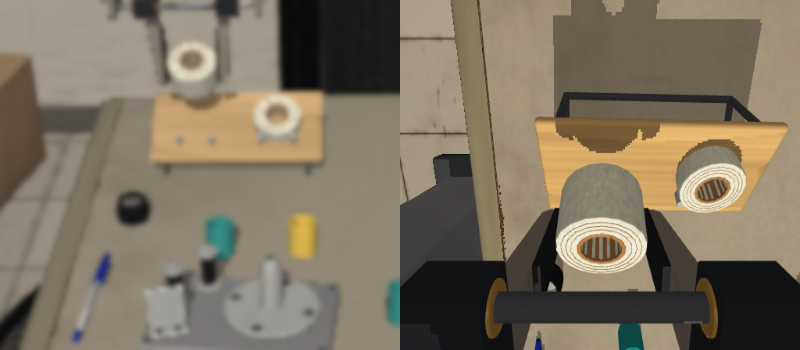

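The roll is held, and it still leans about 30° as it did in the rack. I'll press it flat on the clear desk spot near (0.50, 0.20) to square it, then regrip.

Emit:
{"method": "jog_arm", "body": {"series": [-1,-103,43,0,0,-1,-103,43,0,0,-1,-103,43,40,0,-1,-103,43,80,0,-1,-103,43,90,0,-1,-103,43,90,0]}}

```text
time: 8.95
eef_pos: [0.4993, 0.1996, 0.1126]
ee_rot: [-3.14, 0.001, 1.571]
force: [-0.8, 0.3, -1.4]
width: 0.0585
```

Emit:
{"method": "jog_arm", "body": {"series": [-1,0,0,3,0,-1,0,0,6,0,-1,0,0,9,0,-1,0,0,11,0,-1,0,0,13,0,-1,0,0,15,0,-1,0,0,16,0,-1,0,0,16,0], "newtons": 5}}

```text
time: 9.95
eef_pos: [0.501, 0.2005, 0.0984]
ee_rot: [3.139, -0.002, 1.571]
force: [-1.1, 2.9, 5.2]
width: 0.0587
```

Emit:
{"method": "jog_arm", "body": {"series": [-1,0,0,2,0,0,0,0,2,0,0.7,0,0,2,0,0.7,0,0,2,0,0.7,0,0,-40,0,0.7,-60,0,-100,0,0.7,-60,0,-130,0,0.7,-60,0,-130,0]}}

```text
time: 10.95
eef_pos: [0.5014, 0.139, 0.2304]
ee_rot: [3.136, -0.001, 1.569]
force: [0.6, 0.1, 0.7]
width: 0.0781
```

```bash
cat > roll.py <<'E'
from h import *
w=cap('wrist'); save('w5',w['color']); T=tool(); print(T[:3].round(4))
P=cloud(w); Q=P.reshape(-1,3); H=cv2.cvtColor(w['color'],cv2.COLOR_RGB2HSV).reshape(-1,3)
m=(np.abs(Q[:,0]-.50)<.05)&(np.abs(Q[:,1]-.20)<.055)&(Q[:,2]>.006)&(H[:,1]<90)
print(m.sum(),'z pct',np.percentile(Q[m][:,2],[1,50,90,99]).round(4))
t=m&(np.abs(Q[:,2]-.038)<.004); print(t.sum())
if t.sum()>50:
    k,r=cv2.minEnclosingCircle((Q[t][:,:2]*1000).astype(np.float32)); print(k,r)
    A=np.c_[Q[t][:,:2],np.ones(t.sum())]; print(np.linalg.lstsq(A,Q[t][:,2],rcond=None)[0])
E
python3 roll.py
```

```text
[[ 1.100e-03  1.000e+00  3.000e-03  5.004e-01]
 [ 1.000e+00 -1.100e-03  8.000e-04  1.393e-01]
 [ 8.000e-04  3.000e-03 -1.000e+00  2.285e-01]]
30170 z pct [0.0378 0.2473 0.2548 0.2562]
2940
(501.9945983886719, 222.32652282714844) 28.913806915283203
[-7.40048376e-05 -1.40012838e-04  3.89761862e-02]
```

The roll lies flat at (0.502, 0.222), with its top at 38 mm. I'll regrip it upright and lift.

Emit:
{"method": "jog_arm", "body": {"series": [0.7,83,2,30,0,0.7,83,2,60,0,0.7,83,2,110,0,0.7,83,2,134,0,0.7,83,2,134,0,0.7,83,2,134,0,-1,83,2,134,0,-1,83,2,134,0], "newtons": 15}}

```text
time: 12.0
eef_pos: [0.5017, 0.2226, 0.0931]
ee_rot: [-3.142, 0.0, 1.571]
force: [2.3, -0.2, -0.8]
width: 0.0606
```

Emit:
{"method": "jog_arm", "body": {"series": [-1,0,0,0,0,-1,0,0,0,0,-1,0,0,0,0,-1,0,0,-30,0,-1,0,0,-80,0,-1,0,0,-100,0,-1,0,0,-100,0,-1,0,0,-100,0]}}

```text
time: 13.0
eef_pos: [0.5012, 0.2224, 0.1922]
ee_rot: [-3.14, 0.001, 1.571]
force: [-0.3, -0.2, -1.7]
width: 0.0583
```

```bash
cat > held.py <<'E'
from h import *
w=cap('wrist'); T=tool(); print(T[:3].round(4)); save('held',w['color'])
P=cloud(w); Q=(P.reshape(-1,3)-T[:3,3])@T[:3,:3]; H=cv2.cvtColor(w['color'],cv2.COLOR_RGB2HSV).reshape(-1,3)
m=(np.abs(Q[:,0])<.04)&(np.abs(Q[:,1])<.031)&(Q[:,2]>.045)&(Q[:,2]<.062)&(H[:,1]<90)&(H[:,2]>100)
z=np.median(Q[m][:,2]); m&=np.abs(Q[:,2]-z)<.003
k,r=cv2.minEnclosingCircle((Q[m][:,:2]*1000).astype(np.float32)); A=np.c_[Q[m][:,:2],np.ones(m.sum())]
print('tool-frame top face',m.sum(),k,r,'z',z,'slopes',np.linalg.lstsq(A,Q[m][:,2],rcond=None)[0])
E
python3 held.py
```

```text
[[ 0.000e+00  1.000e+00 -1.900e-03  5.011e-01]
 [ 1.000e+00 -0.000e+00 -8.000e-04  2.223e-01]
 [-8.000e-04 -1.900e-03 -1.000e+00  1.919e-01]]
tool-frame top face 6708 (0.028243444859981537, -0.3770228624343872) 29.012819290161133 z 0.053939856625929025 slopes [ 0.00517524 -0.00097865  0.05391291]
```

The roll is held square and centred, with a face slope under 0.3°. Moving it over the spindle.

Emit:
{"method": "jog_arm", "body": {"series": [-1,-246,55,-8,0,-1,-246,55,-8,0,-1,-246,55,-8,0,-1,-246,55,-8,0,-1,-246,55,-8,0,-1,-246,55,-8,0,-1,-246,55,-8,0]}}

```text
time: 13.92
eef_pos: [0.5562, -0.022, 0.2005]
ee_rot: [-3.14, -0.0, 1.572]
force: [-0.2, 0.0, -1.1]
width: 0.0591
```

```bash
cat > tip.py <<'E'
from h import *
w=cap('wrist'); T=tool(); print(T[:3,3].round(4)); save('over',w['color'])
Q=cloud(w).reshape(-1,3)
for n in('wrist','side','top'):
    c=w if n=='wrist' else cap(n); Q=cloud(c).reshape(-1,3)
    m=(np.hypot(Q[:,0]-.556,Q[:,1]+.024)<.02)
    for lo,hi in((.03,.07),(.07,.087),(.087,.15)):
        k=m&(Q[:,2]>lo)&(Q[:,2]<hi); print(n,lo,k.sum(),Q[k].mean(0).round(4) if k.any() else '')
E
python3 tip.py
```

```text
[ 0.5563 -0.0219  0.2007]
wrist 0.03 186 [ 0.5565 -0.0127  0.032 ]
wrist 0.07 0 
wrist 0.087 4809 [ 0.556  -0.0273  0.1405]
side 0.03 127 [ 0.555  -0.0315  0.049 ]
side 0.07 57 [ 0.5554 -0.0286  0.078 ]
side 0.087 119 [ 0.5557 -0.0194  0.1431]
top 0.03 0 
top 0.07 0 
top 0.087 0
```

View pics/over.png

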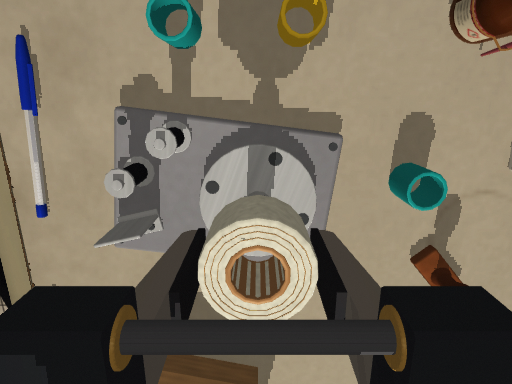

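The roll is over the spindle with the bore clear. I'll correct about 2 mm in y and descend in stages, watching the force.

Emit:
{"method": "jog_arm", "body": {"series": [-1,-2,-0.5,0,0,-1,-2,-0.5,10,0,-1,-2,-0.5,20,0,-1,-2,-0.5,25,0,-1,-2,-0.5,29,0,-1,-2,-0.5,33,0,-1,-2,-0.5,36,0,-1,-2,-0.5,36,0]}}

```text
time: 15.08
eef_pos: [0.5562, -0.0254, 0.1651]
ee_rot: [-3.141, -0.0, 1.571]
force: [0.8, -0.5, -1.6]
width: 0.059
```

```bash
python3 held.py; python3 -c "
from rig import bot
o=bot.get_obs();print(o['force'],o['wrist_torque'])"
```

```text
[[-0.      1.      0.      0.5563]
 [ 1.      0.     -0.     -0.0254]
 [-0.      0.     -1.      0.1652]]
tool-frame top face 6747 (-0.040439411997795105, -0.44759276509284973) 29.03125 z 0.05439919361213674 slopes [ 0.00633237 -0.00056687  0.05437758]
[-0.75322774  0.81053272 -0.69880181] [-0.02010552 -0.10166783 -0.00069013]
```

Emit:
{"method": "jog_arm", "body": {"series": [-1,1.2,0,0,0,-1,1.2,0,4,0,-1,1.2,0,8,0,-1,1.2,0,12,0,-1,1.2,0,16,0,-1,1.2,0,20,0,-1,1.2,0,20,0]}}

```text
time: 16.0
eef_pos: [0.5561, -0.0242, 0.1448]
ee_rot: [-3.141, -0.0, 1.571]
force: [0.1, -0.7, -1.6]
width: 0.0583
```

No contact force, so I'll continue down to about 1 mm above the turntable.

Emit:
{"method": "jog_arm", "body": {"series": [-1,0,0,4,0,-1,0,0,8,0,-1,0,0,12,0,-1,0,0,16,0,-1,0,0,19,0,-1,0,0,21,0,-1,0,0,22.5,0,-1,0,0,22.5,0]}}

```text
time: 17.0
eef_pos: [0.5562, -0.0242, 0.1226]
ee_rot: [-3.142, -0.0, 1.571]
force: [0.2, -0.6, -0.2]
width: 0.0586
```

```bash
python3 held.py; python3 -c "
from rig import bot
o=bot.get_obs();print(o['force'],o['wrist_torque'])"
```

```text
[[-0.000e+00  1.000e+00  1.000e-04  5.563e-01]
 [ 1.000e+00  0.000e+00  0.000e+00 -2.420e-02]
 [ 0.000e+00  1.000e-04 -1.000e+00  1.227e-01]]
tool-frame top face 6689 (0.014030961319804192, -0.47994527220726013) 29.071393966674805 z 0.05430551464909503 slopes [ 0.00676288 -0.00047956  0.0542988 ]
[ 0.55977823  0.11806847 -2.0096572 ] [-0.02975609 -0.12232685  0.06116691]
```

Emit:
{"method": "jog_arm", "body": {"series": [-1,0,0,0.5,0,-1,0,0,1,0,-1,0,0,1.5,0,-1,0,0,1.8,0,-1,0,0,1.8,0]}}

```text
time: 17.68
eef_pos: [0.5564, -0.0242, 0.1215]
ee_rot: [3.141, -0.0, 1.571]
force: [-2.2, -0.1, 8.2]
width: 0.0588
```

Emit:
{"method": "jog_arm", "body": {"series": [0.35,0,0,0,0,0.55,0,0,0,0,0.55,0,0,0,0,0.55,0,0,0,0,0.55,0,0,-30,0,0.55,0,0,-80,0,0.55,-60,0,-130,0,0.55,-60,0,-130,0]}}

```text
time: 18.68
eef_pos: [0.5574, -0.0859, 0.2536]
ee_rot: [3.137, 0.001, 1.57]
force: [0.7, 0.2, 0.1]
width: 0.0714
```

```bash
python3 - <<'E'
from h import *
w=cap('wrist'); c=cap('top'); s=cap('side'); print(tool()[:3,3].round(4))
save('end',np.hstack([cv2.resize(w['color'],(400,300)),cv2.resize(c['color'][150:300,100:400],(400,300))]))
Q=cloud(w).reshape(-1,3); m=(np.hypot(Q[:,0]-.556,Q[:,1]+.024)<.035)
t=m&(Q[:,2]>.060)&(Q[:,2]<.0745); A=np.c_[Q[t][:,:2],np.ones(t.sum())]
print(t.sum(),np.median(Q[t][:,2]),cv2.minEnclosingCircle((Q[t][:,:2]*1000).astype(np.float32)),np.linalg.lstsq(A,Q[t][:,2],rcond=None)[0])
k=m&(Q[:,2]>.078)&(Q[:,2]<.09); print('tip',k.sum(),Q[k].mean(0))
E
```

```text
[ 0.5559 -0.0842  0.2503]
3371 0.0674595101069046 ((555.9218139648438, -24.47940444946289), 28.844219207763672) [-0.00113126  0.00068045  0.06814511]
tip 413 [ 0.55553367 -0.02384477  0.08321881]
```

View pics/end.png

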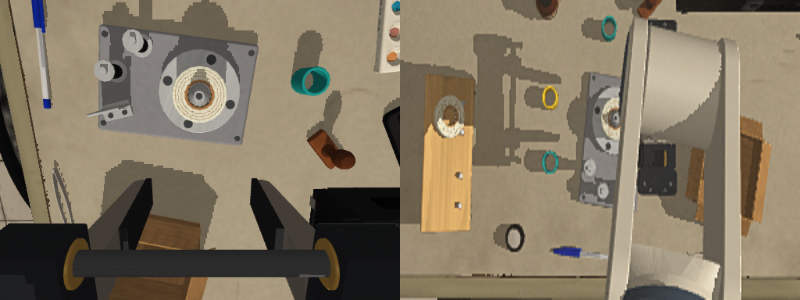

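The roll is flat on the turntable: its top is at 67.5 mm against 66.5 mm expected, and its face slope is about 0.1°. It is centred within 1 mm of the spindle. The narrow roll is still in its bay and the robot is clear, so I'm handing in.

```bash
python3 -c "
from rig import bot
print(bot.get_obs()['time'],bot.close_job())"
```

```text
the job is handed in; nothing more can be done
18.825 None
```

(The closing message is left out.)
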